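# Clamp a sample bottle in the inspection nest

### The arm

A 6-joint arm with a two-finger parallel gripper is mounted at the origin on the work surface. World frame = base frame: x ahead of the robot, y to its left, z up, the work surface at z = 0. Lengths are in m, angles in degrees, forces in N, time in s.
With the tool pointing down it reaches from about 0.275 to 0.725 m from the base axis. Payload 15.9 kg.
Tool frame: the origin (TCP) lies at the very end of the fingers, on their centre line; the grasp point (between the pads) lies 19 mm behind it; x points along the fingers, z is the direction in which the jaws open and shut, and the axes are right-handed (so a half turn about x gives the same grasp; the last joint's range is limited). The gripper opens to 85 mm and grips with 20 to 120 N. Pads are 22 mm wide; open, the fingers measure 114 mm over their backs; the gripper's body (76 mm by 85 mm) begins 54 mm behind the grasp point. The pads swing forward as they close: fully open they stand 13 mm farther back than shut.
Start: joints at [0, 12.198, -1.971, 75.831, 0, 90], TCP at [0.5, -0, 0.231] pointing down, gripper open.
Joint ranges: [-170.91, 170.91], [-42.67, 98.43], [-65.05, 77.54], [-120.47, 116.71], [-90, 82.35], [-180, 180]. Speed limits (degrees/s): [108.29, 108.29, 136.94, 147.25, 180, 180].

### API

Orientations are given as [roll, pitch, yaw] about the fixed x, y, z axes, in that order (R = Rz(yaw) Ry(pitch) Rx(roll)).
In Python, from station import arm, vision, job gives the robot as it stands.
- The arm moves only by the shell command python3 -m inch 'ROWS'. ROWS is JSON, a list that holds one entry, the list of rows, each a list of 7 numbers: the closure, from 0 (fully open) to 1 (shut), then the shift along the tool's x, y, z in mm, then the turn, a rotation vector about the tool's x, y, z in degrees. A call has 1 to 20 rows; each row is the pose to reach, as a shift and turn from the pose commanded when the call began, along the tool's axes at that moment; what a row does not reach only later rows make up. A row lasts 1/12 s, in which the tool goes at most 41.7 mm and 7.16 degrees, less where a joint would pass 70% of its speed; a pose out of reach is approached as far as the arm can. A call with a gripper value outside its range is refused whole. The fingers move at their own pace and stop on an object; the grip force is fixed at half the most. Time passes only in rows, so rows that repeat a pose let the fingers close. It gives the time, the measured TCP pose, the force and the opening at its end, in the units of the state.
- arm.read_state(): the state, without advancing time (a new reading comes with each control period).
- vision.camera(name): name is "scene" or "side" or "wrist"; returns a dict with "pixels" (480x640x3 uint8, red, green, blue), "depth" (480x640 float32, m along the optical axis (not along the pixel's ray), 0 where there is no reading), "mtx" (3x3 intrinsics, pixels), "position" and "orientation" of the camera in the world; the wrist camera has in their place "hand_eye" (4x4, takes a point from camera to tool coordinates, whose origin is the TCP and whose axes are the tool frame's). Camera axes: x right, y down, z forward; pixel columns grow to the right and rows downward; lengths in m; the calibration is good to about 2 mm. A picture is of the moment at which its call begins: read the wrist's pose just before it.
- job.hand_in(): hands the job in, once; it reports no verdict.
The state is a dict: "t": time; "joint_pos": joint angles; "qd": joint speeds; "joint_torque": joint torques, N m; "eef_pos": TCP position; "orientation": TCP orientation; "wrist_force": force on the tool from outside, world axes, zero at the start; "torque": the same for the moment, N m; "opening": opening from 0.0 (shut) to 1.0 (fully open).
Only numpy, scipy, OpenCV 4.12 (cv2) and the standard library are available. Lean on these libraries where they do the work, as an engineer would, in place of code of your own. Each camera call takes 0.05 s, during which the arm holds its last target.

### The job

Push the bottle that stands in the channel of the clamping nest along until it is up against the end stop, then push the red-handled lever past its dead point so that it snaps into lock and the rubber pad clamps the bottle. The bottle is only pushed: keep it standing, do not lift it, and leave the two spare bottles and the brass ring alone.

Things in the scene. Friction and masses are not known exactly. Their poses are not given: they have to be found in the camera images.
- nest: Fixed nest: aluminium plate 260 x 220 x 12 mm. Origin: centre of its underside, on the table; z up; x along the channel to the end stop, roughly away from the robot. Channel centred on y = +50 mm, 70 mm wide between black rails (tops 28 mm above the table), open at the -x end. Lever and blue housing (48 x 46 mm, centred at x +30, y -85 mm, top 42 mm above the table; link to 62) on the -y side.
- home (a point): Fixed point on the channel floor (12 mm above the table) where the bottle's origin is when the bottle touches the end stop; in the nest frame x = +30, y = +50 mm. The black end stop's face is 33 mm further along x; it and the side wall on the +y side of the last 70 mm of the channel are 52 mm above the table at the top.
- bottle: Squat white bottle standing loose in the channel, 66 mm diameter up to 48 mm, then a shoulder and a blue cap 28 mm in diameter, 70 mm tall overall, about 0.2 kg. Origin: centre of its underside. It starts 40 to 80 mm short of home, towards the open end of the channel, and slides when pushed low on its side.
- lever (a joint): Lever angle about a vertical pin, rad. 0 = fully open, where it starts: lever points 210 degrees counter-clockwise from the nest's x (mostly -x, partly -y); grows counter-clockwise seen from above. Dead point 1.05 (points to nest -y): short of it a spring returns it to 0 if released, past it, it snaps on to the lock stop at 1.30 and stays. Takes up to about 12 N at the handle.
- lever_grip (a point): Point on the axis of the lever's red round handle, 85 mm from the pin. The handle is level, 22 mm in diameter, axis 50 mm above the table, spanning 49 to 120 mm from the pin; a 12 mm steel rod joins it to the hub (34 mm diameter, top 60 mm above the table). A fingertip beside it can reach down to 25 mm above the table; both sides are open.
- lever_pivot (a point): Point on the lever's pin at the height of the handle's axis (50 mm above the table); in the nest frame x = +30, y = -85 mm.
- pad: Black rubber pad, 22 mm diameter, on a plunger that the lever drives towards +y of the nest, across the channel, at home. It is sprung, with about 17 mm of free travel before it meets a bottle at home. Origin: centre of its front face, 38 mm above the table. Moved by the lever only.
- spare_a: Spare bottle, same as the one in the nest, standing on the table beside the nest; to be left alone. Origin: centre of its underside.
- spare_b: Second spare bottle, same, standing on the table near the nest; to be left alone. Origin: centre of its underside.
- ring_gauge: Brass ring, 54 mm outer diameter, 22 mm high, lying flat on the table near the nest; to be left alone. Origin: centre of its underside.
Not all that is in view belongs to the job. Leave any orange look-alike of the bottle alone.

How it is judged (in metres and radians):
On the way, in this order (a step that is already met when the one before it is completed fails the run):
1. the bottle stands against the end stop (within 4 mm of home along the channel), the lever still open (x of bottle in the frame of home above -0.004 m and horizontal distance between bottle and home below 0.008 m and angle between bottle's own z axis and vertical below 0.1 rad and value of joint lever below 0.6 rad), for 0.2 s.
2. the lever has snapped past its dead point into lock (value of joint lever above 1.2 rad), for 0.2 s.
At the end, for the whole second after the job is handed in: The lever rests in lock (joint above 1.2 rad), and the bottle stands upright on the channel floor within 5 mm of the end stop, at rest, with the pad pressing on it by more than 1.5 N (value of joint lever above 1.2 rad and x of bottle in the frame of home above -0.005 m and horizontal distance between bottle and home below 0.008 m and angle between bottle's own z axis and vertical below 0.1 rad and z of bottle in the frame of home below 0.004 m and contact force between pad and bottle above 1.5 N and linear speed of bottle below 0.02 m/s); the robot touches nothing.
It fails at once if the bottle is lifted more than 12 mm (z of bottle in the frame of home above 0.012 m).
It fails at once if the bottle is tipped by more than 0.4 rad (angle between bottle's own z axis and vertical above 0.4 rad).
It fails at once if a spare bottle or the brass ring is moved by more than 20 mm (distance of any of spare_a, spare_b, ring_gauge from where it was at the start of the episode above 0.02 m).
It also fails if it takes over 45 s, if anything falls off the work surface, if the arm or the gripper's body presses on something with over 40 N, if the wrist force passes 120 N, or if a joint passes its speed limit or range.

## Working session

There is one attempt and no reset: what is moved stays moved. The work goes in short steps, Python scripts to look and compute and a shell command to move; the robot and the scene stay as the last step left them, time stands still between calls to the robot, and variables do not carry over. Pictures are saved under pics/ and viewed, and the job is handed in when it is done.

```bash
ls; mkdir -p pics
python3 - <<'E'
from station import arm, vision, job
import cv2, numpy as np
s=arm.read_state(); print(s)
for n in ("scene","side","wrist"):
    c=vision.camera(n); cv2.imwrite(f"pics/{n}0.png",c["pixels"][:,:,::-1]); np.savez(f"{n}0.npz",**c)
    print(n,c["mtx"].tolist(),{k:np.round(c[k],4).tolist() for k in c if k in("position","orientation","hand_eye")})
E
```

```text
pics
{'t': 0.0, 'joint_pos': array([ 3.98463685e-05,  1.22245459e+01, -2.00989003e+00,  7.58285848e+01,
        3.37196504e-04,  8.99979660e+01]), 'qd': array([ 0.01927441,  0.11266876, -0.03022678,  0.04992632, -0.07040824,
        0.08436876]), 'joint_torque': array([-1.43474466e-03, -6.86183596e+01,  4.87125492e+01,  1.75234705e-02,
       -1.83502889e-04, -7.31988712e-05]), 'eef_pos': array([4.99667550e-01, 2.20485968e-06, 2.30806958e-01]), 'orientation': array([179.69140412,  89.93697841, 179.69347773]), 'wrist_force': array([0.11243161, 1.28006712, 0.12800155]), 'torque': array([ 0.01446763,  0.08448951, -0.00160378]), 'opening': 1.0000214909219771}
scene [[587.0524590211787, 0.0, 321.822668838773], [0.0, 587.0524590211787, 229.48562465808834], [0.0, 0.0, 1.0]] {'position': [1.2933, -0.2462, 1.0928], 'orientation': [-142.2958, -0.8481, 63.5573]}
side [[442.51065437746905, 0.0, 327.7166704477903], [0.0, 442.51065437746905, 236.51752745236203], [0.0, 0.0, 1.0]] {'position': [0.2472, 0.7079, 0.8052], 'orientation': [-136.5289, 0.6846, -152.2529]}
wrist [[334.8492883175354, 0.0, 319.155506333865], [0.0, 334.8492883175354, 241.26573489111715], [0.0, 0.0, 1.0]] {'hand_eye': [[0.0003, -0.2578, 0.9662, -0.1421], [-0.0001, -0.9662, -0.2578, 0.0664], [1.0, -0.0, -0.0003, -0.0006], [0.0, 0.0, 0.0, 1.0]]}
```

View pics/scene0.png

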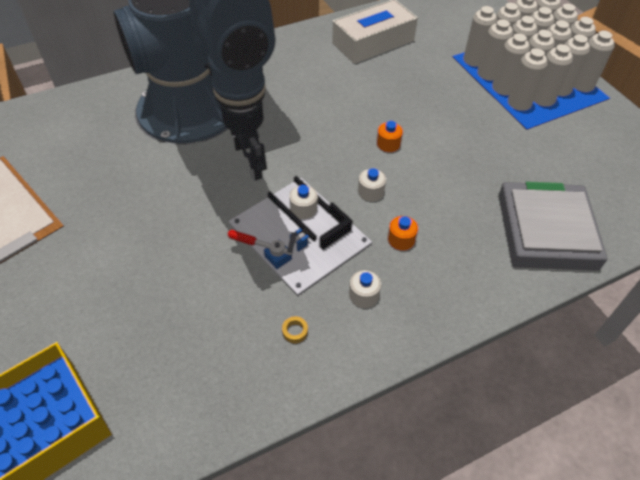

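View pics/side0.png

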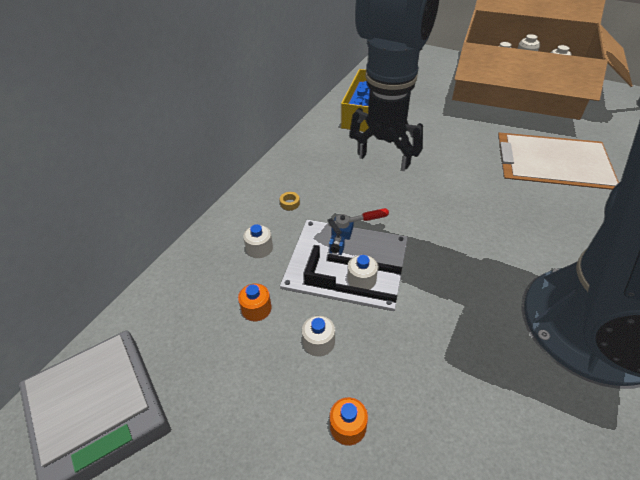

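View pics/wrist0.png

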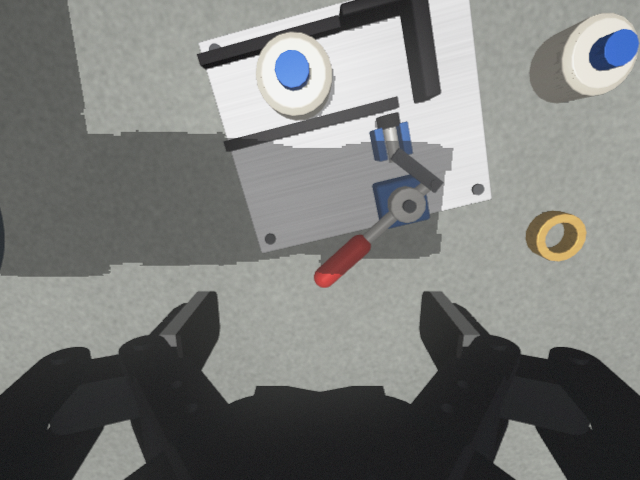

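The bottle in the channel is at wrist (293,75), scene (303,197) and side (363,268). Things it could be confused with in the scene view: spare at (372,182), spare at (366,286), orange at (390,135), orange at (403,232). The lever handle is at scene (242,237) and wrist (342,262). The ring is at scene (295,329). Next I measure them.

```bash
cat > h.py <<'E'
import numpy as np, cv2
from scipy.spatial.transform import Rotation as R
from station import arm, vision
def pose():
    s=arm.read_state(); T=np.eye(4); T[:3,:3]=R.from_euler('xyz',s['orientation'],degrees=True).as_matrix(); T[:3,3]=s['eef_pos']; return T
def grab(n):
    T=pose(); c=dict(vision.camera(n))
    if 'hand_eye' in c: c['T']=T@np.array(c['hand_eye'])
    else:
        M=np.eye(4);M[:3,:3]=R.from_euler('xyz',c['orientation'],degrees=True).as_matrix();M[:3,3]=c['position'];c['T']=M
    return c
def cloud(c):
    K=c['mtx']; v,u=np.mgrid[:480,:640]; d=c['depth']
    P=np.stack([(u-K[0,2])/K[0,0]*d,(v-K[1,2])/K[1,1]*d,d],-1)@c['T'][:3,:3].T+c['T'][:3,3]
    P[d==0]=np.nan; return P
def ray(c,u,v):
    K=c['mtx']; d=c['T'][:3,:3]@np.array([(u-K[0,2])/K[0,0],(v-K[1,2])/K[1,1],1]); return c['T'][:3,3],d
def atz(c,u,v,z):
    o,d=ray(c,u,v); return o+d*(z-o[2])/d[2]
def tri(obs):
    A=np.zeros((3,3));b=np.zeros(3)
    for c,u,v in obs:
        o,d=ray(c,u,v); d=d/np.linalg.norm(d); Q=np.eye(3)-np.outer(d,d); A+=Q;b+=Q@o
    p=np.linalg.solve(A,b)
    return p,[round(1000*np.linalg.norm(np.cross(p-ray(c,u,v)[0],ray(c,u,v)[1]/np.linalg.norm(ray(c,u,v)[1]))),1) for c,u,v in obs]
def proj(c,p):
    q=c['T'][:3,:3].T@(np.asarray(p)-c['T'][:3,3]); return (c['mtx']@q/q[2])[:2]
E
python3 - <<'E'
from h import *
np.set_printoptions(precision=4,suppress=True)
print(pose())
C={n:grab(n) for n in("scene","side","wrist")}
for n,c in C.items():
    P=cloud(c); z=P[...,2]; hsv=cv2.cvtColor(c['pixels'],cv2.COLOR_RGB2HSV)
    near=(np.abs(P[...,0]-.5)<.3)&(np.abs(P[...,1])<.35)
    t=near&(np.abs(z)<.006); print(n,'table z med',np.median(z[t]))
    m=(near&(z>.006)&(z<.02)&(hsv[...,1]<40)).astype(np.uint8)
    k,l,st,ce=cv2.connectedComponentsWithStats(m); i=1+np.argmax(st[1:,4]); Q=P[l==i]; 
    print(' plate',st[i],np.median(Q[:,2]),cv2.minAreaRect((Q[:,:2]*1000).astype(np.float32)))
    for nm,lo,hi in(("blue",(100,120,60),(130,255,255)),("red",(0,170,60),(6,255,255))):
        m=cv2.inRange(hsv,lo,hi)*near.astype(np.uint8)
        k,l,st,ce=cv2.connectedComponentsWithStats(m)
        for i in range(1,k):
            if st[i,4]>40: Q=P[l==i]; print(' ',nm,ce[i],st[i],np.nanmedian(Q,0),np.nanmax(Q[:,2]))
E
```

```text
[[-0.0009 -0.      1.      0.4997]
 [-0.      1.      0.     -0.    ]
 [-1.     -0.     -0.0009  0.2309]
 [ 0.      0.      0.      1.    ]]
scene table z med 0.001191440625128104
 plate [ 251  202  121   94 3510] 0.013069230737917326 ((578.86474609375, 100.54961395263672), (171.90130615234375, 222.2987060546875), 14.046231269836426)
  blue [372.8161 173.5517] [368 169  10  11  87] [0.4947 0.3033 0.0703] 0.07637710514841456
  blue [302.7767 190.1456] [298 184  10  13 103] [0.4815 0.1265 0.0825] 0.08879769802736592
  blue [404.3587 222.    ] [400 217  10  11  92] [0.6536 0.2949 0.0704] 0.07728382785337962
  blue [302.4839 241.7634] [298 234  11  16  93] [0.583  0.0766 0.0404] 0.052913922795636115
  blue [276.905 258.495] [265 249  26  19 200] [0.6026 0.0042 0.0393] 0.04748648988026383
  blue [365.7627 278.7458] [361 273  11  13 118] [0.7481 0.1441 0.0704] 0.07612699690558333
  red [241.0625 236.8125] [229 230  26  14 192] [ 0.5264 -0.0463  0.0604] 0.06572472682723296
side table z med -0.000389792173001724
 plate [ 280  220  116   90 3036] 0.011572384866653851 ((532.7137451171875, 93.5
[... 601 characters left out ...]
688] 0.07320669383549483
  red [375.5621 213.9112] [363 209  26  11 169] [ 0.5163 -0.0375  0.0572] 0.06312242491850983
wrist table z med -0.00042775206728351556
 plate [  204     0   288   253 36808] 0.011587301968732505 ((535.850830078125, 84.00865173339844), (260.5194396972656, 202.25889587402344), 13.740089416503906)
  blue [613.0437  49.6986] [ 589   29   49   41 1420] [0.7392 0.1472 0.069 ] 0.07178504066662428
  blue [291.3733  68.7016] [ 275   50   34   38 1002] [0.477  0.13   0.0815] 0.08428515058793973
  blue [404.1374 131.3206] [400 122  10  19 131] [0.5782 0.0851 0.0457] 0.047786101570178874
  blue [378.3214 134.6905] [374 129   9  12  84] [0.5541 0.0816 0.0456] 0.04731046798002608
```

The nest yaw is about 13.7° and everything is within reach. I move the wrist camera over the nest for a full second view.

```bash
python3 -m inch '[[[1,0,20,0,0,0,0],[1,-10,45,0,0,0,0],[1,-20,75,0,0,0,0],[1,-20,75,0,0,0,0],[1,-20,75,0,0,0,0],[1,-20,75,0,0,0,0]]]'
python3 - <<'E'
from h import *
import pickle
c=grab("wrist"); print(pose()); pickle.dump(c,open('w1.pkl','wb'))
cv2.imwrite("pics/w1.png",c['pixels'][:,:,::-1])
E
```

```text
t: 0.8
eef_pos: [0.4999, 0.0748, 0.2511]
orientation: [-134.6, 90.0, -134.6]
wrist_force: [0.7, -0.2, -0.3]
opening: 0.141
[[-4.81108609e-04  2.20649065e-04  9.99999860e-01  4.99846605e-01]
 [-2.97126647e-04  9.99999931e-01 -2.20792031e-04  7.44795876e-02]
 [-9.99999840e-01 -2.97232830e-04 -4.81043015e-04  2.50977678e-01]
 [ 0.00000000e+00  0.00000000e+00  0.00000000e+00  1.00000000e+00]]
```

View pics/w1.png

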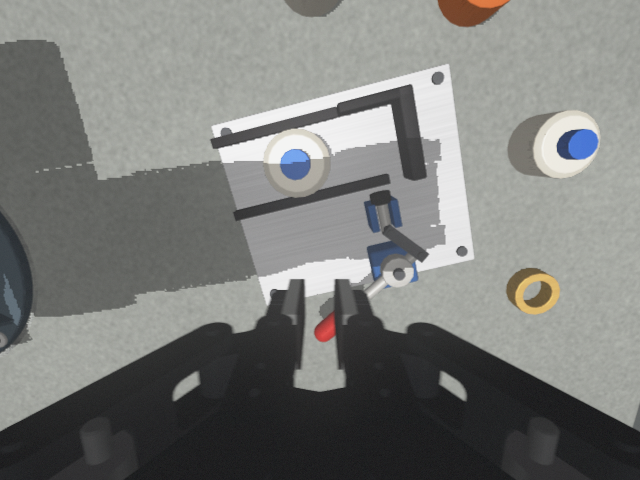

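This shows the full plate: corners (212,126), (449,65), (473,259), about (265,303). The four screws are at (226,133), (438,78), (462,251), (275,294). The bottle cap is at (295,163), the hub at (399,273) and the ring at (533,292).

Run:
```python
from h import *
import pickle
np.set_printoptions(precision=4,suppress=True)
w1=pickle.load(open('w1.pkl','rb'))
def old(n):
    c=dict(np.load(n+'0.npz'))
    if n=='wrist':
        T=np.eye(4);T[:3,:3]=[[-.0009,0,1],[0,1,0],[-1,0,-.0009]];T[:3,3]=[.4997,0,.2308];c['T']=T@c['hand_eye']
    else:
        M=np.eye(4);M[:3,:3]=R.from_euler('xyz',c['orientation'],degrees=True).as_matrix();M[:3,3]=c['position'];c['T']=M
    return c
w0,sc,sd=old('wrist'),old('scene'),old('side')
P=cloud(w1); z=P[...,2]; hsv=cv2.cvtColor(w1['pixels'],cv2.COLOR_RGB2HSV)
# plate orientation from screws
S=[(226,133),(438,78),(462,251),(275,294)]
Sw=np.array([atz(w1,u,v,.012) for u,v in S]); print('screws',Sw)
S0=[tri([(w1,462,251),(w0,478,189)]),tri([(w1,275,294),(w0,270,239)])]; print('screw heights',S0)
c=Sw.mean(0); a=np.degrees(np.arctan2(*(Sw[1]-Sw[0]+Sw[2]-Sw[3])[[1,0]])); print('centre',c,'yaw',a, np.linalg.norm(Sw[1]-Sw[0]),np.linalg.norm(Sw[2]-Sw[1]))
Cn=np.array([atz(w1,u,v,.012) for u,v in [(212,126),(449,65),(473,259),(265,303)]]); print('corners',Cn.mean(0),cv2.minAreaRect((Cn[:,:2]*1000).astype(np.float32)))
m=(np.abs(z-.012)<.004)
k,l,st,ce=cv2.connectedComponentsWithStats(m.astype(np.uint8)); i=1+np.argmax(st[1:,4]); Q=P[l==i]; print('depth rect',cv2.minAreaRect((Q[:,:2]*1000).astype(np.float32)))
print('cap wrist',tri([(w0,291.4,68.7),(w1,295,163)]))
print('cap all',tri([(w0,291.4,68.7),(w1,295,163),(sc,302.8,190.1),(sd,362.7,261)]))
print('cap scene+side',tri([(sc,302.8,190.1),(sd,362.7,261)]))
print('hub',tri([(w0,408,205),(w1,399,272)]))
print('ring',tri([(w0,556,237),(w1,533,292)]))
print('spare',tri([(w0,613,49.7),(w1,577,144)]))
r=cv2.inRange(hsv,(0,170,60),(6,255,255))>0; Q=P[r]; print('red',np.nanmedian(Q,0))
h0=cv2.cvtColor(w0['pixels'],cv2.COLOR_RGB2HSV); P0=cloud(w0); r=cv2.inRange(h0,(0,150,50),(8,255,255))>0; r[:200]=0; Q=P0[r]; print('red0',np.nanmedian(Q,0),np.nanpercentile(Q[:,2],95),cv2.minAreaRect((Q[:,:2]*1000).astype(np.float32)))
import sys
crop=cv2.resize(w1['pixels'][90:240,200:440,::-1],None,fx=3,fy=3); cv2.imwrite('pics/crop1.png',crop)
```

```text
screws [[ 0.398   0.1609  0.012 ]
 [ 0.6229  0.2156  0.012 ]
 [ 0.6687  0.0276  0.012 ]
 [ 0.4448 -0.0278  0.012 ]]
screw heights [(array([0.6676, 0.0282, 0.0143]), [np.float64(0.0), np.float64(0.0)]), (array([ 0.4448, -0.0266,  0.0147]), [np.float64(0.4), np.float64(0.4)])]
centre [0.5336 0.0941 0.012 ] yaw 13.774653977124116 0.23144334958457224 0.19355395777252232
corners [0.5328 0.0935 0.012 ] ((532.767822265625, 93.10301208496094), (257.3796691894531, 216.1359405517578), 13.321720123291016)
depth rect ((533.5406494140625, 92.90922546386719), (259.9837951660156, 220.34097290039062), 13.724865913391113)
cap wrist (array([0.4766, 0.1313, 0.0759]), [np.float64(0.2), np.float64(0.2)])
cap all (array([0.476 , 0.1304, 0.0767]), [np.float64(0.9), np.float64(1.2), np.float64(2.1), np.float64(0.4)])
cap scene+side (array([0.4752, 0.1294, 0.0761]), [np.float64(0.9), np.float64(0.9)])
hub (array([0.5837, 0.0176, 0.0568]), [np.float64(0.5), np.float64(0.5)])
ring (array([ 0.7618, -0.025 ,  0.0119]), [np.float64(0.1), np.float64(0.1)])
spare (array([0.7435, 0.1485, 0.0623]), [np.float64(0.1), np.float64(0.1)])
red [ 0.5057 -0.0569  0.0597]
red0 [ 0.5047 -0.0554  0.0593] 0.06104223121455618 ((508.0278015136719, -57.86381530761719), (25.347253799438477, 10.938440322875977), 26.29491424560547)
```

View pics/crop1.png

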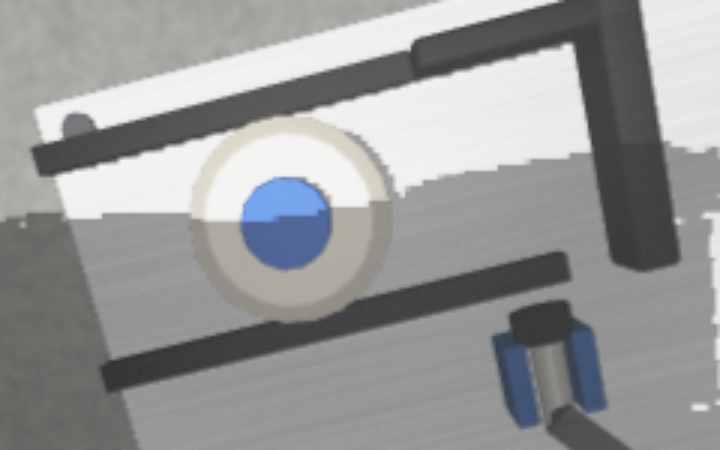

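Confirmed: it is the white bottle with the blue cap between the black rails, 77 mm short of home. The cap top measures 76 mm by triangulation against the expected 82 mm, and 81 mm by depth. The hub lies within 1 mm of the pivot predicted from the nest pose. Now I turn the closed fingers and go behind the bottle.

```bash
python3 -m inch '[[[1,0,10,-20,-7,0,0],[1,20,40,-90,-104,0,0],[1,50,40,-90,-104,0,0],[1,80,40,-90,-104,0,0],[1,100,40,-90,-104,0,0],[1,100,40,-90,-104,0,0],[1,100,40,-90,-104,0,0],[1,100,40,-90,-104,0,0],[1,100,40,-90,-104,0,0],[1,100,40,-90,-104,0,0],[1,100,40,-90,-104,0,0],[1,100,40,-90,-104,0,0],[1,100,40,-90,-104,0,0],[1,100,40,-90,-104,0,0],[1,100,40,-90,-104,0,0],[1,100,40,-90,-104,0,0],[1,100,40,-90,-104,0,0]]]'
python3 - <<'E'
from h import *
import pickle
np.set_printoptions(precision=4,suppress=True)
print(pose(),arm.read_state()['joint_pos'])
for n in('wrist','side'):
    c=grab(n); cv2.imwrite(f"pics/{n}2.png",c['pixels'][:,:,::-1])
E
```

```text
t: 2.27
eef_pos: [0.4099, 0.1144, 0.1511]
orientation: [99.6, 90.0, -156.6]
wrist_force: [-0.7, -0.6, 0.6]
opening: -0.001
[[-0.0003 -0.9712 -0.2383  0.4099]
 [-0.0001 -0.2383  0.9712  0.1144]
 [-1.      0.0003 -0.0001  0.1511]
 [ 0.      0.      0.      1.    ]] [ 15.5896   5.4195 -21.8139  62.7857  -0.0026   1.8006]
```

View pics/wrist2.png

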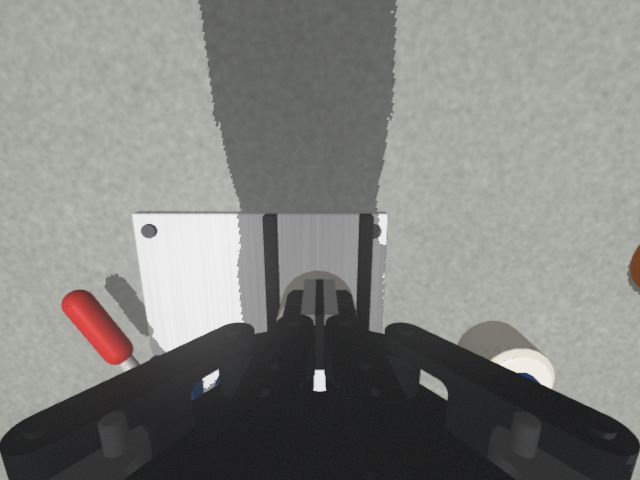

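View pics/side2.png

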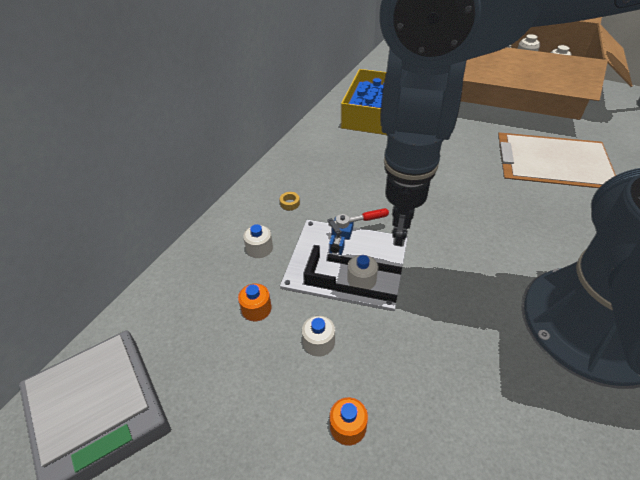

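The fingers are centred on the channel (finger column 320, rails at 270 and 365) and the bottle is just beyond them. I descend and advance to just short of home.

```bash
python3 -m inch '[[[1,30,0,0,0,0,0],[1,60,0,0,0,0,0],[1,90,0,0,0,0,0],[1,110,0,0,0,0,0],[1,122,0,0,0,0,0],[1,125,0,0,0,0,0],[1,125,0,0,0,0,0],[1,125,0,0,0,0,0]]]'
python3 -m inch '[[[1,0,-5,0,0,0,0],[1,0,-10,0,0,0,0],[1,0,-15,0,0,0,0],[1,0,-18,0,0,0,0],[1,0,-21,0,0,0,0],[1,0,-24,0,0,0,0],[1,0,-27,0,0,0,0],[1,0,-31,0,0,0,0],[1,0,-36,0,0,0,0],[1,0,-41,0,0,0,0],[1,0,-46,0,0,0,0],[1,0,-51,0,0,0,0],[1,0,-56,0,0,0,0],[1,0,-61,0,0,0,0],[1,0,-66,0,0,0,0],[1,0,-70,0,0,0,0],[1,0,-70,0,0,0,0]]]'
python3 - <<'E'
from h import *
for n in('scene','side'):
    c=grab(n); x,y=((200,140) if n=='scene' else (260,180)); cv2.imwrite(f"pics/{n}3.png",cv2.resize(c['pixels'][y:y+160,x:x+200,::-1],None,fx=3,fy=3))
E
```

```text
t: 3.03
eef_pos: [0.4104, 0.115, 0.027]
orientation: [-90.1, 90.0, 13.9]
wrist_force: [0.3, -0.2, -0.1]
opening: 0.002
t: 4.45
eef_pos: [0.4788, 0.1322, 0.0263]
orientation: [-88.4, 90.0, 15.6]
wrist_force: [-0.1, 0.0, -0.2]
opening: 0.002
```

View pics/side3.png

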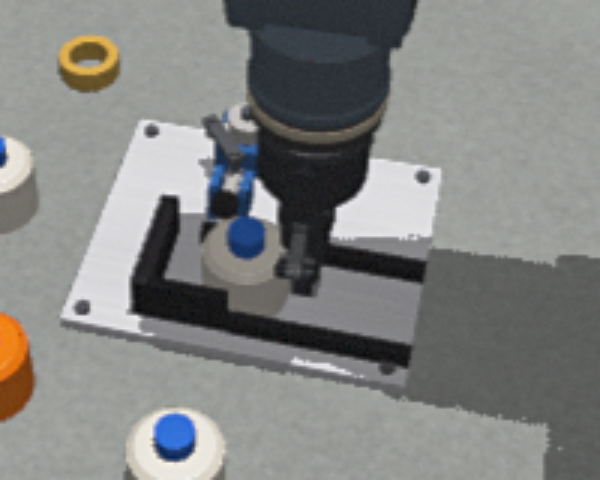

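View pics/scene3.png

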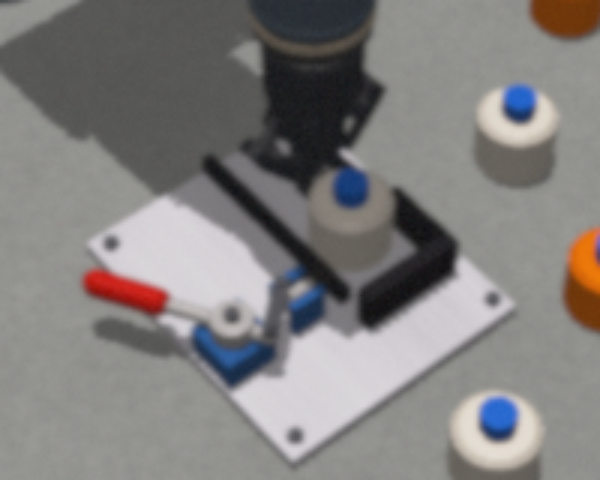

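The bottle is upright and being pushed, with about 30 mm left. I continue slowly.

```bash
python3 -m inch '[[[1,0,-5,0,0,0,0],[1,0,-10,0,0,0,0],[1,0,-14,0,0,0,0],[1,0,-18,0,0,0,0],[1,0,-21,0,0,0,0],[1,0,-24,0,0,0,0],[1,0,-26,0,0,0,0],[1,0,-27,0,0,0,0],[1,0,-28,0,0,0,0],[1,0,-28,0,0,0,0]]]'
python3 - <<'E'
from h import *
np.set_printoptions(precision=4,suppress=True)
for n in('scene','side'):
    c=grab(n); x,y=((200,140) if n=='scene' else (260,180)); cv2.imwrite(f"pics/{n}4.png",cv2.resize(c['pixels'][y:y+160,x:x+200,::-1],None,fx=3,fy=3))
    hsv=cv2.cvtColor(c['pixels'],cv2.COLOR_RGB2HSV); P=cloud(c)
    near=(np.hypot(P[...,0]-.55,P[...,1]-.148)<.06)&(P[...,2]>.06)
    m=cv2.inRange(hsv,(100,120,30),(130,255,255))*near.astype(np.uint8); k,l,st,ce=cv2.connectedComponentsWithStats(m); i=1+np.argmax(st[1:,4]); print(n,ce[i],st[i]); 
    globals()[n]=(c,*ce[i])
p,e=tri([scene,side]); print(p,e)
ex=np.array([.9715,.2372]);ey=np.array([-.2372,.9715]);d=p[:2]-[.5336,.0935];print('nest',d@ex*1000,d@ey*1000)
s=arm.read_state();d=s['eef_pos'][:2]-[.5336,.0935];print('tip nest',d@ex*1000,d@ey*1000,s['wrist_force'])
E
```

```text
t: 5.38
eef_pos: [0.5052, 0.1388, 0.0263]
orientation: [-76.0, 90.0, 28.0]
wrist_force: [0.0, 0.7, -0.7]
opening: -0.0
scene [324.2427 209.1845] [319 203  11  13 103]
side [329.8074 256.3852] [324 250  12  14 135]
[0.5456 0.1489 0.0739] [np.float64(0.3), np.float64(0.3)]
nest 24.84160225227576 50.99333951268055
tip nest -16.891714617398595 50.70542210476036 [-0.9632  0.1692  0.0289]
```

View pics/side4.png

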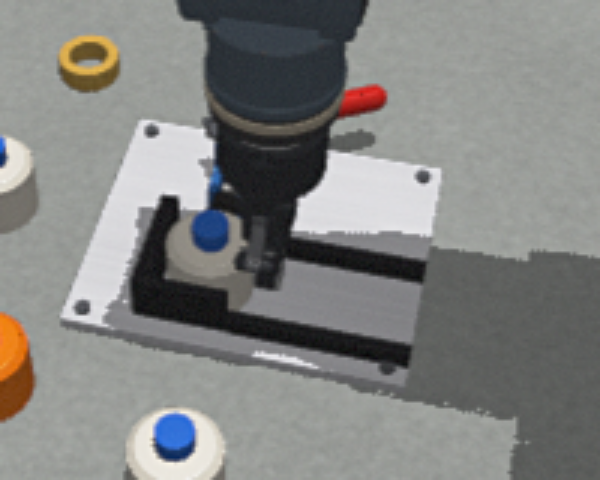

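The bottle is about 3 mm short, after correcting for the known scene/side offset. I creep forward until the force rises.

```bash
python3 -m inch '[[[1,0,-1,0,0,0,0],[1,0,-2,0,0,0,0],[1,0,-2,0,0,0,0]]]'
python3 -m inch '[[[1,0,-1,0,0,0,0],[1,0,-1,0,0,0,0],[1,0,-1,0,0,0,0]]]'
python3 -m inch '[[[1,0,-1,0,0,0,0],[1,0,-1,0,0,0,0],[1,0,-1,0,0,0,0]]]'
```

```text
t: 5.73
eef_pos: [0.5071, 0.1392, 0.0263]
orientation: [-94.7, 90.0, 9.3]
wrist_force: [0.3, 0.5, -0.8]
opening: 0.002
t: 5.98
eef_pos: [0.5081, 0.1395, 0.0263]
orientation: [-84.9, 90.0, 19.1]
wrist_force: [0.4, -0.7, 0.7]
opening: 0.001
t: 6.23
eef_pos: [0.5087, 0.1396, 0.0262]
orientation: [87.3, 90.0, -168.7]
wrist_force: [-3.6, -0.8, 2.3]
opening: -0.004
```

```bash
python3 -m inch '[[[1,0,-1,0,0,0,0],[1,0,-1,0,0,0,0],[1,0,-1,0,0,0,0],[1,0,-1,0,0,0,0]]]'
python3 - <<'E'
from h import *
T=pose();d=T[:2,3]-[.5336,.0935];print(d@[.9715,.2372],d@[-.2372,.9715],arm.read_state()['wrist_force'])
E
```

```text
t: 6.57
eef_pos: [0.5087, 0.1396, 0.026]
orientation: [89.3, 89.9, -166.7]
wrist_force: [-10.5, -2.3, 6.6]
opening: -0.001
-0.013303149103979695 0.05070494635791296 [-10.45256722  -2.28844232   6.56275164]
```

The bottle is firmly at the stop: 10.7 N with no further motion, and the tip is within 1 mm of the prediction. I back off, rise and check.

```bash
python3 -m inch '[[[1,0,3,0,0,0,0],[1,0,8,0,0,0,0],[1,0,20,0,0,0,0],[1,0,35,0,0,0,0],[1,-10,45,0,0,0,0],[1,-50,45,0,0,0,0],[1,-90,45,0,0,0,0],[1,-120,45,0,0,0,0],[1,-135,45,0,0,0,0],[1,-135,45,0,0,0,0],[1,-135,45,0,0,0,0],[1,-135,45,0,0,0,0]]]'
python3 - <<'E'
from h import *
np.set_printoptions(precision=4,suppress=True)
for n in('scene','side'):
    c=grab(n); x,y=((200,140) if n=='scene' else (260,180)); cv2.imwrite(f"pics/{n}5.png",cv2.resize(c['pixels'][y:y+160,x:x+200,::-1],None,fx=3,fy=3))
    hsv=cv2.cvtColor(c['pixels'],cv2.COLOR_RGB2HSV); P=cloud(c)
    near=(np.hypot(P[...,0]-.55,P[...,1]-.148)<.06)&(P[...,2]>.06)
    m=cv2.inRange(hsv,(100,120,30),(130,255,255))*near.astype(np.uint8); k,l,st,ce=cv2.connectedComponentsWithStats(m); i=1+np.argmax(st[1:,4])
    globals()[n]=(c,*ce[i])
p,e=tri([scene,side]);d=p[:2]-[.5336,.0935];print(p,e,'nest',d@[.9715,.2372],d@[-.2372,.9715])
# lever plan
T=pose(); print(T)
ex=np.array([.9715,.2372]);ey=np.array([-.2372,.9715]); o=np.array([.5336,.0935])
def tool(n,z): # nest point -> shift in tool axes
    w=np.array([*(o+ex*n[0]+ey*n[1]),z]); return T[:3,:3].T@(w-T[:3,3])*1000
for q in np.arange(-.35,1.31,.1):
    a=np.radians(210)+q; r=.090; off=.011+.011
    n=np.array([.03,-.085])+r*np.array([np.cos(a),np.sin(a)])-off*np.array([-np.sin(a),np.cos(a)])
    print(round(q,2),np.round(n*1000),np.round(tool(n,.035)),'turn about tool x',round(60-np.degrees(q),0))
E
```

```text
t: 7.57
eef_pos: [0.4658, 0.1289, 0.1604]
orientation: [93.2, 90.0, -162.8]
wrist_force: [0.0, 1.0, 0.0]
opening: -0.002
[0.5489 0.15   0.0741] [np.float64(0.5), np.float64(0.5)] nest 0.028244295716300445 0.051266000476255555
[[-0.0018 -0.9703 -0.2419  0.4656]
 [-0.0005 -0.2419  0.9703  0.1289]
 [-1.      0.0018 -0.      0.1601]
 [ 0.      0.      0.      1.    ]]
-0.35 [-62. -79.] [ 125.    5. -129.] turn about tool x 80.0
-0.25 [-63. -88.] [ 125.    5. -139.] turn about tool x 74.0
-0.15 [-62. -97.] [ 125.    5. -148.] turn about tool x 69.0
-0.05 [ -60. -106.] [ 125.    3. -157.] turn about tool x 63.0
0.05 [ -58. -115.] [ 125.    0. -166.] turn about tool x 57.0
0.15 [ -54. -124.] [ 125.   -3. -174.] turn about tool x 51.0
0.25 [ -50. -132.] [ 125.   -7. -183.] turn about tool x 46.0
0.35 [ -45. -140.] [ 125.  -12. -190.] turn about tool x 40.0
0.45 [ -39. -147.] [ 125.  -18. -198.] turn about tool x 34.0
0.55 [ -32. -154.] [ 125.  -25. -204.] turn about tool x 28.0
0.65 [ -25. -159.] [ 125.  -32. -210.] turn about tool x 23.0
0.75 [ -17. -165.] [ 125.  -39. -215.] turn about tool x 17.0
0.85 [  -9. -169.] [ 125.  -48. -220.] turn about tool x 11.0
0.95 [  -1. -172.] [ 125.  -56. -223.] turn about tool x 6.0
1.05 [   8. -175.] [ 125.  -65. -226.] turn about tool x -0.0
1.15 [  17. -177.] [ 125.  -74. -228.] turn about tool x -6.0
1.25 [  27. -178.] [ 125.  -83. -228.] turn about tool x -12.0
```

View pics/scene5.png

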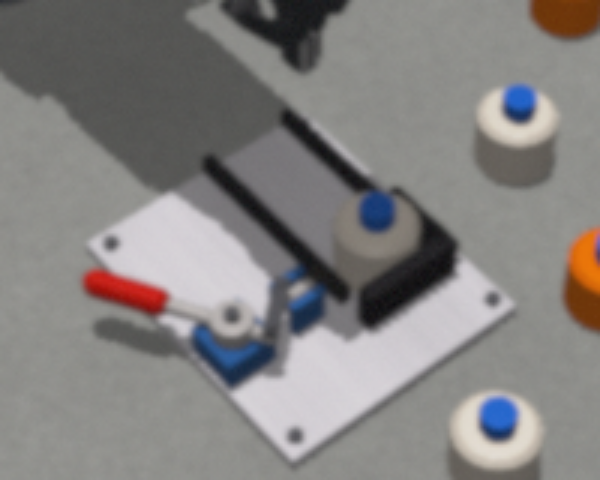

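View pics/side5.png

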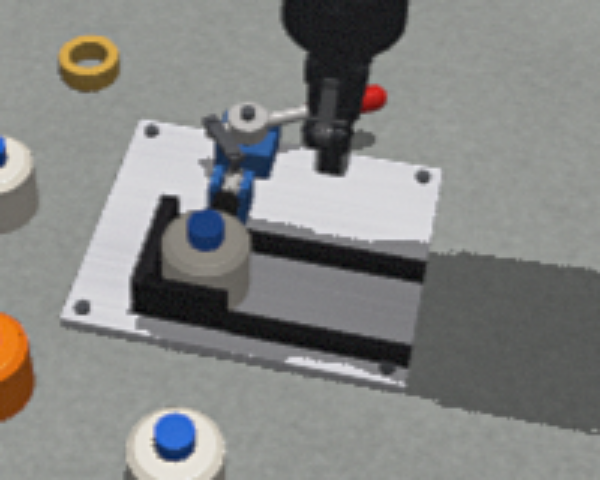

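The bottle is seated at about 30 mm in nest x (28.2 plus the 1.8 mm offset). It is upright and the lever is still open. Now I go to the free side of the handle, on its clockwise side.

```bash
python3 -m inch '[[[1,0,5,-30,7,0,0],[1,0,5,-60,14,0,0],[1,0,5,-90,21,0,0],[1,0,5,-115,28,0,0],[1,0,5,-129,35,0,0],[1,0,5,-129,42,0,0],[1,0,5,-129,49,0,0],[1,0,5,-129,56,0,0],[1,0,5,-129,63,0,0],[1,0,5,-129,63,0,0],[1,30,5,-129,63,0,0],[1,60,5,-129,63,0,0],[1,90,5,-129,63,0,0],[1,115,5,-129,63,0,0],[1,130,5,-129,63,0,0],[1,130,5,-129,63,0,0],[1,130,5,-129,63,0,0]]]'
python3 - <<'E'
from h import *
np.set_printoptions(precision=4,suppress=True)
for n in('scene','side'):
    c=grab(n); x,y=((200,140) if n=='scene' else (260,180)); cv2.imwrite(f"pics/{n}6.png",cv2.resize(c['pixels'][y:y+160,x:x+200,::-1],None,fx=3,fy=3))
T=pose(); print(T)
ex=np.array([.9715,.2372]);ey=np.array([-.2372,.9715]); o=np.array([.5336,.0935])
d=T[:2,3]-o; print('nest',d@ex,d@ey)
ty=T[:2,1]; a0=np.degrees(np.arctan2(ty@ey,ty@ex)); print('tool y nest angle',a0)
for q in list(np.arange(-.2,1.36,.1)):
    a=np.radians(210)+q; r=.090; off=.022
    n=np.array([.03,-.085])+r*np.array([np.cos(a),np.sin(a)])-off*np.array([-np.sin(a),np.cos(a)])
    w=np.array([*(o+ex*n[0]+ey*n[1]),.03]); s=T[:3,:3].T@(w-T[:3,3])*1000
    print(round(q,2),np.round(s,1),'turn',round(-(np.degrees(a)-90-a0),1))
E
```

```text
t: 9.08
eef_pos: [0.4918, 0.0027, 0.0308]
orientation: [137.9, 89.9, 179.1]
wrist_force: [-0.3, 0.2, 0.5]
opening: 0.0
[[ 0.0011 -0.6574  0.7536  0.4932]
 [ 0.      0.7536  0.6574  0.0027]
 [-1.     -0.0007  0.0008  0.0323]
 [ 0.      0.      0.      1.    ]]
nest -0.06076530238782132 -0.07866795081947599
tool y nest angle 117.37855069980601
-0.2 [  2.3 -11.8  -7.9] turn 8.8
-0.1 [  2.3 -20.5 -11. ] turn 3.1
0.0 [  2.3 -29.5 -13.2] turn -2.6
0.1 [  2.3 -38.7 -14.6] turn -8.4
0.2 [  2.3 -47.9 -15. ] turn -14.1
0.3 [  2.3 -57.2 -14.5] turn -19.8
0.4 [  2.3 -66.3 -13. ] turn -25.5
0.5 [  2.3 -75.3 -10.7] turn -31.3
0.6 [  2.3 -84.   -7.4] turn -37.0
0.7 [  2.3 -92.3  -3.4] turn -42.7
0.8 [   2.3 -100.1    1.5] turn -48.5
0.9 [   2.3 -107.5    7.2] turn -54.2
1.0 [   2.3 -114.2   13.5] turn -59.9
1.1 [   2.4 -120.3   20.5] turn -65.6
1.2 [   2.4 -125.6   28.1] turn -71.4
1.3 [   2.4 -130.2   36.2] turn -77.1
```

View pics/scene6.png

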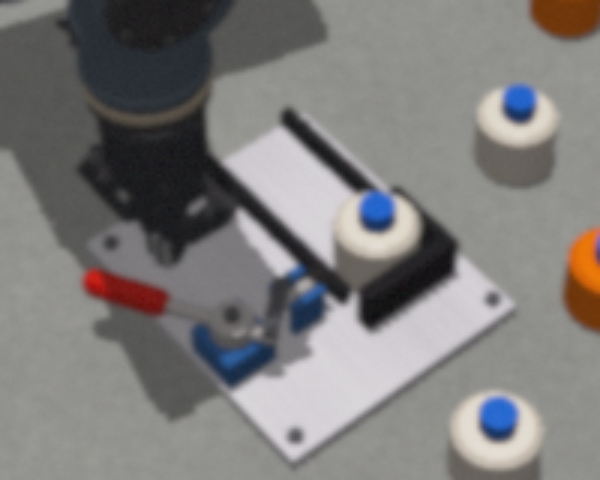

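View pics/side6.png

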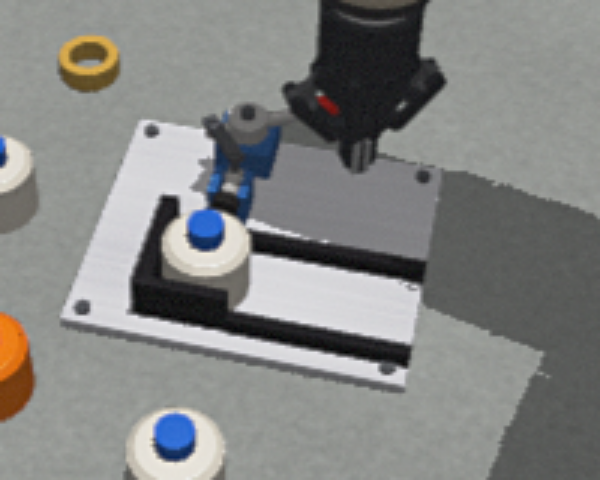

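The fingertip stands on the free side of the handle, clear of hub and rail. Now the first part of the arc.

```bash
python3 -m inch '[[[1,1,-6,-4,4,0,0],[1,2,-12,-8,7,0,0],[1,2,-16,-9,5,0,0],[1,2,-20,-11,3,0,0],[1,2,-25,-12,0,0,0],[1,2,-30,-13,-3,0,0],[1,2,-34,-14,-6,0,0],[1,2,-39,-15,-8,0,0],[1,2,-43,-15,-11,0,0],[1,2,-48,-15,-14,0,0],[1,2,-53,-15,-17,0,0],[1,2,-57,-15,-20,0,0],[1,2,-62,-14,-23,0,0],[1,2,-66,-13,-26,0,0],[1,2,-71,-12,-28,0,0],[1,2,-75,-11,-31,0,0],[1,2,-80,-9,-34,0,0],[1,2,-84,-7,-37,0,0],[1,2,-88,-5,-40,0,0],[1,2,-92,-3,-43,0,0]]]'
python3 - <<'E'
from h import *
np.set_printoptions(precision=4,suppress=True)
for n in('scene','side'):
    c=grab(n); x,y=((200,140) if n=='scene' else (260,180)); cv2.imwrite(f"pics/{n}7.png",cv2.resize(c['pixels'][y:y+160,x:x+200,::-1],None,fx=3,fy=3))
T=pose(); print(arm.read_state()['wrist_force'])
ex=np.array([.9715,.2372]);ey=np.array([-.2372,.9715]); o=np.array([.5336,.0935])
d=T[:2,3]-o; print('nest',d@ex,d@ey)
ty=T[:2,1]; a0=np.degrees(np.arctan2(ty@ey,ty@ex))%360; print('tool y nest angle',a0)
for q in list(np.arange(.7,1.36,.1)):
    a=np.radians(210)+q; r=.090; off=.022
    n=np.array([.03,-.085])+r*np.array([np.cos(a),np.sin(a)])-off*np.array([-np.sin(a),np.cos(a)])
    w=np.array([*(o+ex*n[0]+ey*n[1]),.03]); s=T[:3,:3].T@(w-T[:3,3])*1000
    print(round(q,2),np.round(s,1),'turn',round(-(np.degrees(a)-90-a0),1))
E
```

```text
t: 10.85
eef_pos: [0.5504, -0.0693, 0.0303]
orientation: [158.0, 89.9, -117.8]
wrist_force: [-6.8, -3.2, 1.7]
opening: -0.001
[-6.2717 -1.814   2.6613]
nest -0.021841726563195333 -0.1623809536849823
tool y nest angle 160.45491641737036
0.7 [ 0.4 -0.4  0.4] turn 0.3
0.8 [ 0.4 -9.5 -1.4] turn -5.4
0.9 [  0.4 -18.7  -2.3] turn -11.1
1.0 [  0.4 -28.   -2.3] turn -16.8
1.1 [  0.4 -37.2  -1.3] turn -22.6
1.2 [  0.4 -46.3   0.6] turn -28.3
1.3 [  0.4 -55.1   3.4] turn -34.0
```

View pics/scene7.png

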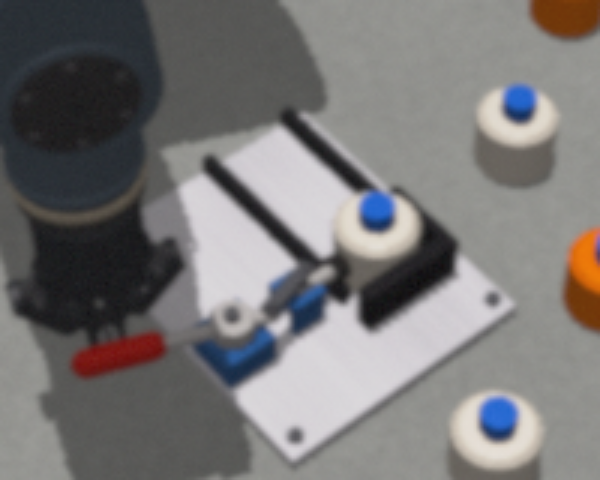

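View pics/side7.png

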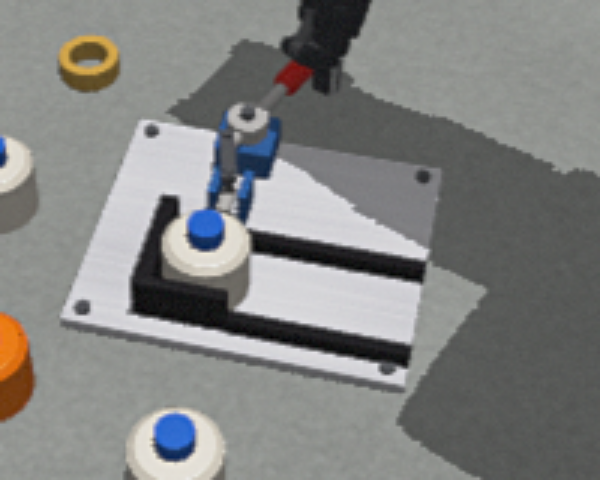

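The lever has turned with the finger, the pad has come out to the bottle, and the reaction force is about 6.5 N. I push on past the dead point.

```bash
python3 -m inch '[[[1,0,-5,-1,-3,0,0],[1,0,-10,-1,-5,0,0],[1,0,-14,-2,-8,0,0],[1,0,-19,-2,-11,0,0],[1,0,-23,-2,-14,0,0],[1,0,-28,-2,-17,0,0],[1,0,-33,-2,-20,0,0],[1,0,-37,-1,-23,0,0],[1,0,-42,0,-25,0,0],[1,0,-46,1,-28,0,0],[1,0,-49,1,-29,0,0],[1,0,-49,1,-29,0,0],[1,0,-49,1,-29,0,0]]]'
python3 - <<'E'
from h import *
for n in('scene','side'):
    c=grab(n); x,y=((200,140) if n=='scene' else (260,180)); cv2.imwrite(f"pics/{n}8.png",cv2.resize(c['pixels'][y:y+160,x:x+200,::-1],None,fx=3,fy=3))
E
```

```text
t: 12.03
eef_pos: [0.5999, -0.0729, 0.0299]
orientation: [-119.4, 90.0, -6.5]
wrist_force: [-0.6, -0.1, -0.3]
opening: -0.002
```

View pics/scene8.png

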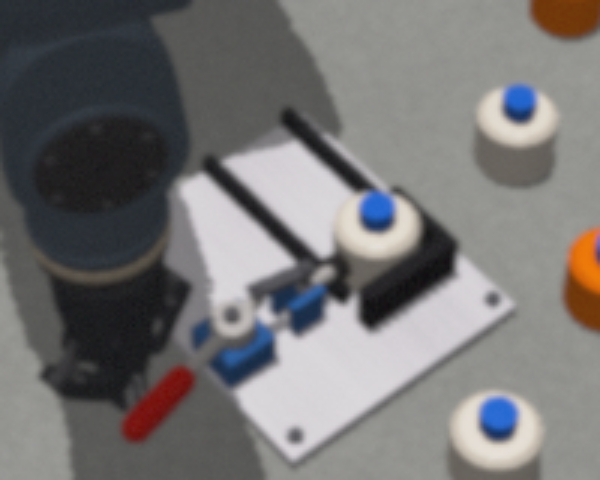

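The lever has snapped over and the contact force has dropped to zero. I back away (tool +y), rise and inspect.

```bash
python3 -m inch '[[[1,0,5,0,0,0,0],[1,0,15,0,0,0,0],[1,0,28,0,0,0,0],[1,0,35,0,0,0,0],[1,-30,35,0,0,0,0],[1,-65,35,0,0,0,0],[1,-100,40,0,0,0,0],[1,-140,60,0,0,0,0],[1,-180,90,0,0,0,0],[1,-200,110,0,0,0,0],[1,-200,110,0,0,0,0],[1,-200,110,0,0,0,0],[1,-200,110,0,0,0,0]]]'
python3 - <<'E'
from h import *
np.set_printoptions(precision=4,suppress=True)
for n in('scene','side','wrist'):
    c=grab(n)
    if n=='wrist': cv2.imwrite("pics/wrist9.png",c['pixels'][:,:,::-1]); continue
    x,y=((200,140) if n=='scene' else (260,180)); cv2.imwrite(f"pics/{n}9.png",cv2.resize(c['pixels'][y:y+160,x:x+200,::-1],None,fx=3,fy=3))
    hsv=cv2.cvtColor(c['pixels'],cv2.COLOR_RGB2HSV); P=cloud(c)
    near=(np.hypot(P[...,0]-.55,P[...,1]-.148)<.06)&(P[...,2]>.06)
    m=cv2.inRange(hsv,(100,120,30),(130,255,255))*near.astype(np.uint8); k,l,st,ce=cv2.connectedComponentsWithStats(m); i=1+np.argmax(st[1:,4])
    globals()[n]=(c,*ce[i])
    r=(cv2.inRange(hsv,(0,150,50),(8,255,255))>0)&(np.hypot(P[...,0]-.583,P[...,1]-.018)<.14)&(P[...,2]>.03)
    k,l,st,ce=cv2.connectedComponentsWithStats(r.astype(np.uint8)); i=1+np.argmax(st[1:,4]); q=np.nanmedian(P[l==i],0); off=np.array([-.0014,-.0019])
    v=q[:2]-[.5829,.018]; print(n,'red',q,'lever rad',((np.degrees(np.arctan2(v[1],v[0]))-13.7-210)%360)*np.pi/180)
p,e=tri([scene,side]);d=p[:2]-[.5336,.0935];print(p,e,'nest',d@[.9715,.2372],d@[-.2372,.9715])
E
```

```text
t: 13.22
eef_pos: [0.4982, -0.1159, 0.2291]
orientation: [-102.1, 90.0, 10.8]
wrist_force: [0.7, -0.4, -0.0]
opening: 0.002
scene red [ 0.6282 -0.062   0.0596] lever rad 1.3233617994524118
side red [ 0.6171 -0.05    0.0587] lever rad 1.2734843944616507
[0.5489 0.1502 0.0749] [np.float64(0.4), np.float64(0.4)] nest 0.028330094021640887 0.051412505867580734
```

View pics/scene9.png

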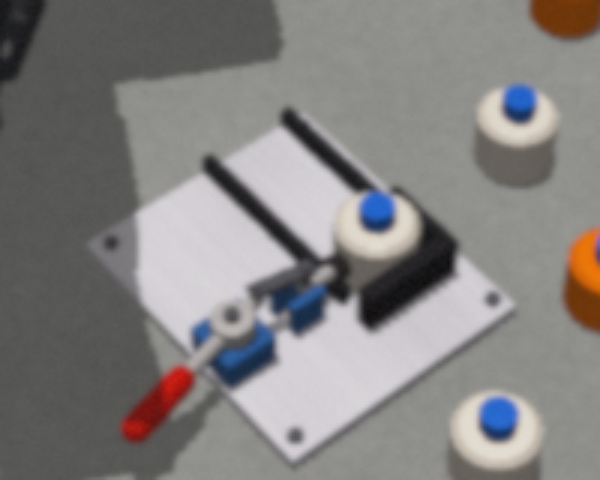

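View pics/side9.png

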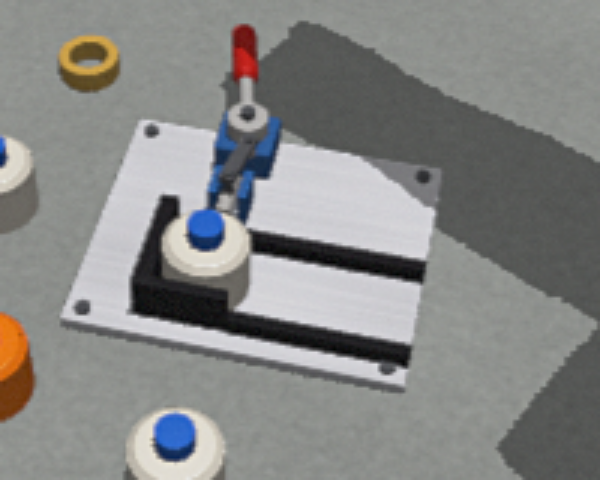

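View pics/wrist9.png

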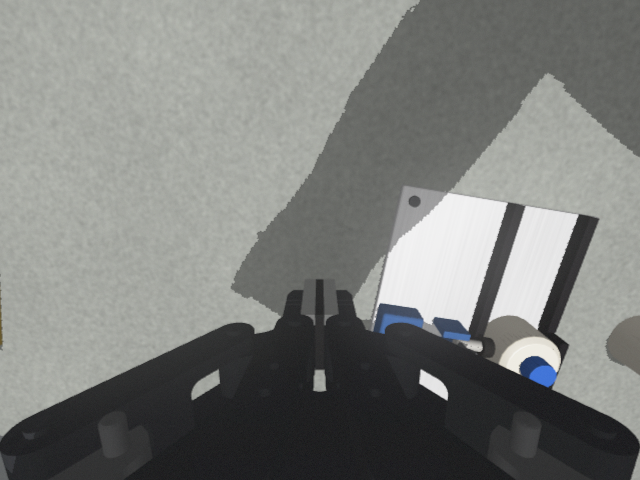

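The lever is in lock (about 1.27 to 1.32 rad). The bottle is upright at home with the pad against it at wrist (485,346), and the spares and ring are unmoved. The arm is clear, so I hand in.

```bash
python3 -c "
from station import job; print(job.hand_in())"
```

```text
the job is handed in; nothing more can be done
None
```

I pushed the bottle along the channel to the end stop, then pushed the lever past its dead point into lock, and handed the job in at about 13.4 s of the 45 s. `hand_in` gives no verdict, so the result is not confirmed.

- **Bottle:** it went against the stop with closed fingers low on its side. The force rose to about 10.7 N with no further motion. The last check put it at about x +30, y +51 mm in the nest frame, upright, against home at +30, +50. That x includes adding 1.8 mm to the 28.3 mm read from the scene and side cameras, because those two read that much short of the wrist camera.
- **Lever:** the contact force dropped to zero when it snapped over. The scene view gives 1.32 rad and the side view 1.27 rad, both above the 1.2 limit.
- **Pad:** the pictures show it against the bottle. I could not measure its force.
- **Everything else:** the spare bottles and the ring look unmoved in the pictures. The arm was backed off and raised clear before handing in.
- **Disagreement:** triangulation put the cap top at 74–76 mm and depth at about 81 mm; the given sizes make it 82 mm. No move depended on that height.

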